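Rock-test the lids and set the warped one aside

TASK

One of the three white lids on the grey drying slab came out of the steriliser warped; it looks like the others but rocks on the slab when an end is pressed. Find it by pressing lightly on the lids' ends, never hard; rock it with the fingertips, first its end nearer the robot down to the slab and then its far end, and then lay it gently by its handle lengthwise in the middle of the aluminium tray, right side up and fully down on its floor. Leave the two flat lids and everything else where they are.

Things in the scene. Friction and masses are not known exactly. Their poses are not given: they have to be found in the camera images.
- slab: flat grey drying slab, fixed, 190 mm (x) x 340 mm (y) x 12 mm thick, rigid; origin at the centre of its underside on the shelf, its top is 12 mm above the shelf. The bowed lid lies level on it, as high as the others, on the middle 40 mm of its length, its ends 5 mm clear; 1 to 1.5 N on an end tips it by about 0.11 rad until that end touches; let go, it falls back level. Over 20 N on the end of a lid is too hard
- lid_a: one of three outwardly identical oblong white plastic lids side by side on the slab: 130 mm long (own x), 76 mm wide (own y), body 16 mm thick; bar handle on top in the middle, 56 mm long along x, 14 mm wide, its top 42 mm above the underside; 0.12 to 0.2 kg. Origin: centre of the underside, z up, x roughly away from the robot (within 0.4 rad). Two lids have a flat rim, one a bowed rim (see slab)
- lid_a_near (a point): point on the top face of lid_a, 54 mm from its centre towards the robot, on its long centre line: the place to press that end; 16 mm above the lid's underside (the top of the end sinks about 3.5 mm there if the lid rocks)
- lid_a_far (a point): point on the top face of lid_a, 54 mm from its centre away from the robot, on its long centre line: the place to press that end; 16 mm above the lid's underside (the top of the end sinks about 3.5 mm there if the lid rocks)
- lid_b: one of three outwardly identical oblong white plastic lids side by side on the slab: 130 mm long (own x), 76 mm wide (own y), body 16 mm thick; bar handle on top in the middle, 56 mm long along x, 14 mm wide, its top 42 mm above the underside; 0.12 to 0.2 kg. Origin: centre of the underside, z up, x roughly away from the robot (within 0.4 rad). Two lids have a flat rim, one a bowed rim (see slab)
- lid_b_near (a point): point on the top face of lid_b, 54 mm from its centre towards the robot, on its long centre line: the place to press that end; 16 mm above the lid's underside (the top of the end sinks about 3.5 mm there if the lid rocks)
- lid_b_far (a point): point on the top face of lid_b, 54 mm from its centre away from the robot, on its long centre line: the place to press that end; 16 mm above the lid's underside (the top of the end sinks about 3.5 mm there if the lid rocks)
- lid_c: one of three outwardly identical oblong white plastic lids side by side on the slab: 130 mm long (own x), 76 mm wide (own y), body 16 mm thick; bar handle on top in the middle, 56 mm long along x, 14 mm wide, its top 42 mm above the underside; 0.12 to 0.2 kg. Origin: centre of the underside, z up, x roughly away from the robot (within 0.4 rad). Two lids have a flat rim, one a bowed rim (see slab)
- lid_c_near (a point): point on the top face of lid_c, 54 mm from its centre towards the robot, on its long centre line: the place to press that end; 16 mm above the lid's underside (the top of the end sinks about 3.5 mm there if the lid rocks)
- lid_c_far (a point): point on the top face of lid_c, 54 mm from its centre away from the robot, on its long centre line: the place to press that end; 16 mm above the lid's underside (the top of the end sinks about 3.5 mm there if the lid rocks)
- tray: shallow open aluminium tray, fixed and empty, 170 mm (own x) x 120 mm (own y) outside, 22 mm high, walls and floor 4 mm thick; two ribs 3 mm high and 6 mm wide cross the floor along y, 59 mm either side of the centre. Laid lengthwise and centred within 10 mm, the bowed lid lies on the floor with its ends clear over the ribs; a flat lid would perch on the ribs. Origin at the centre of its underside on the shelf
- scoop: bystander: small pink measuring scoop, bowl 38 mm wide, 28 mm high, thin handle; loose
- collar: bystander: white bottle collar ring, 52 mm wide, 16 mm high; loose
- cap: bystander: grey domed bottle cap, 48 mm wide, 48 mm high; loose
- bottle_1: bystander: amber bottle, 62 mm wide, 125 mm high, on the round drying stand; loose
- bottle_2: bystander: second amber bottle, same size, on the drying stand; loose
- cup: bystander: stainless sippy cup, 70 mm wide, 85 mm high, with a handle, on the drying stand; loose
Things that resemble listed ones, but are neither listed nor needed, are in the scene too. What is shaped like the lid_c but blue or pink is not meant.

How it is judged:
On the way, in this order (a step that is already met when the one before it is completed fails the run):
1. the near end of the warped lid is pressed down to the slab (((z of lid_a_near in the frame of slab below 0.0255 m and z of lid_a_far in the frame of slab between 0.03 and 0.045 m and angle between lid_a's own z axis and vertical above 0.05 rad and contact force between the fingers and lid_a above 0.2 N) or (z of lid_b_near in the frame of slab below 0.0255 m and z of lid_b_far in the frame of slab between 0.03 and 0.045 m and angle between lid_b's own z axis and vertical above 0.05 rad and contact force between the fingers and lid_b above 0.2 N) or (z of lid_c_near in the frame of slab below 0.0255 m and z of lid_c_far in the frame of slab between 0.03 and 0.045 m and angle between lid_c's own z axis and vertical above 0.05 rad and contact force between the fingers and lid_c above 0.2 N))), for 0.2 s.
2. then its far end is pressed down to the slab (((z of lid_a_far in the frame of slab below 0.0255 m and z of lid_a_near in the frame of slab between 0.03 and 0.045 m and angle between lid_a's own z axis and vertical above 0.05 rad and contact force between the fingers and lid_a above 0.2 N) or (z of lid_b_far in the frame of slab below 0.0255 m and z of lid_b_near in the frame of slab between 0.03 and 0.045 m and angle between lid_b's own z axis and vertical above 0.05 rad and contact force between the fingers and lid_b above 0.2 N) or (z of lid_c_far in the frame of slab below 0.0255 m and z of lid_c_near in the frame of slab between 0.03 and 0.045 m and angle between lid_c's own z axis and vertical above 0.05 rad and contact force between the fingers and lid_c above 0.2 N))), for 0.2 s.
At the end, for the whole second after the job is handed in: the warped lid lies flat (within 0.04 rad), right side up and at rest on the tray's floor (not perched on its ribs), its centre within 20 mm of the tray's centre along each of the tray's sides; the two flat lids lie level on the slab within 15 mm of where they were (((z of lid_a in the frame of tray between 0.002 and 0.0055 m and x of lid_a in the frame of tray between -0.02 and 0.02 m and y of lid_a in the frame of tray between -0.02 and 0.02 m and angle between each of lid_a, lid_b, lid_c's own z axis and vertical below 0.04 rad and linear speed of lid_a below 0.02 m/s and distance of each of lid_b, lid_c from where it was at the start of the episode below 0.015 m) or (z of lid_b in the frame of tray between 0.002 and 0.0055 m and x of lid_b in the frame of tray between -0.02 and 0.02 m and y of lid_b in the frame of tray between -0.02 and 0.02 m and angle between each of lid_b, lid_a, lid_c's own z axis and vertical below 0.04 rad and linear speed of lid_b below 0.02 m/s and distance of each of lid_a, lid_c from where it was at the start of the episode below 0.015 m) or (z of lid_c in the frame of tray between 0.002 and 0.0055 m and x of lid_c in the frame of tray between -0.02 and 0.02 m and y of lid_c in the frame of tray between -0.02 and 0.02 m and angle between each of lid_c, lid_a, lid_b's own z axis and vertical below 0.04 rad and linear speed of lid_c below 0.02 m/s and distance of each of lid_a, lid_b from where it was at the start of the episode below 0.015 m))); the robot touches nothing.
It fails at once if an end of a lid is pressed on the slab with more than 20 N ((contact force between lid_a and slab above 20 N and horizontal distance between the grasp point and lid_a above 0.03 m) or (contact force between lid_b and slab above 20 N and horizontal distance between the grasp point and lid_b above 0.03 m) or (contact force between lid_c and slab above 20 N and horizontal distance between the grasp point and lid_c above 0.03 m)).
It fails at once if a lid is dropped or pressed on the tray with more than 40 N (contact force between any of lid_a, lid_b, lid_c and tray above 40 N).
It fails at once if a bystander is shifted by more than 20 mm (distance of any of scoop, collar, cap, bottle_1, bottle_2, cup from where it was at the start of the episode above 0.02 m).
It also fails if it takes over 58 s, if anything falls off the work surface, if the arm or the gripper's body presses on something with over 40 N, if the wrist force passes 120 N, or if a joint passes its speed limit or range.

ROBOT

A 6-joint arm with a two-finger parallel gripper is mounted at the origin on the work surface. World frame = base frame: x ahead of the robot, y to its left, z up, the work surface at z = 0. Lengths are in m, angles in rad, forces in N, time in s.
With the tool pointing down it reaches from about 0.35 to 0.95 m from the base axis. Payload 17.4 kg.
Tool frame: the origin (TCP) lies midway between the tips of the shut fingers; the grasp point (between the pads) lies 19 mm behind it; z points along the fingers, y is the line along which they close (so a half turn about z gives the same grasp; the last joint's range is limited). The gripper opens to 93 mm and grips with 3 to 60 N. Pads are 15 mm wide; open, the fingers measure 128 mm over their backs; the gripper's body (75 mm by 188 mm) begins 65 mm behind the grasp point.
Start: joints at [-1.233, 0.116, 1.442, -0, 1.584, -0.038], TCP at [0.248, -0.628, 0.219] pointing down, gripper open.
Joint ranges: [-2.83, 2.83], [-0.83, 2.19], [0.07, 2.5], [-1.14, 4.28], [0.01, 3], [-2.97, 2.97]. Speed limits (rad/s): [1.89, 1.89, 2.22, 3.14, 3.14, 3.14].

INTERFACE

Orientations are given as a rotation vector (axis times angle).
In Python, from workcell import r gives the robot as it stands. The module is installed in compiled form; this text tells all that it offers.
- The arm moves only by the tool drive_tool, never from a script. Its argument "rows" is a list of rows, each an object of numbers: "rx", "ry", "rz": the turn, a rotation vector about the tool's x, y, z in rad; "tx", "ty", "tz": the shift along the tool's x, y, z in cm; "hand": the closure, from 0 (fully open) to 1 (shut). In form: [{"rx": .., "ry": .., "rz": .., "tx": .., "ty": .., "tz": .., "hand": ..}, ...]. A call has 1 to 8 rows; each row is the pose to reach, as a shift and turn from the pose commanded when the call began, along the tool's axes at that moment; what a row does not reach only later rows make up. A row lasts 1/10 s, in which the tool goes at most 50 mm and 8.59 degrees, less where a joint would pass 70% of its speed; a pose out of reach is approached as far as the arm can. A call with a gripper value outside its range is refused whole. The fingers move at their own pace and stop on an object; the grip force is fixed at half the most. Time passes only in rows, so rows that repeat a pose let the fingers close. It gives the time, the measured TCP pose, the force, the opening and the grip force at its end, in the units of the state.
- r.get_state(): the state, without advancing time (a new reading comes with each control period).
- r.camera(name): name is "scene" or "side" or "wrist"; returns (picture, depth): 400x640x3 uint8, red, green, blue; 400x640 float32, m along the optical axis (not along the pixel's ray), 0 where there is no reading.
- r.camera_params(name): a dict with "mtx" (3x3 intrinsics, pixels), "world_from_camera" (4x4, takes a point from camera to world coordinates); the wrist camera has in their place "mount" (4x4, takes a point from camera to tool coordinates, whose origin is the TCP and whose axes are the flange's). Camera axes: x right, y down, z forward; pixel columns grow to the right and rows downward; lengths in m; the calibration is good to about 2 mm. The wrist camera is an equidistant fisheye: a pixel r from the principal point sees the ray r / f radians off the axis. A picture is of the moment at which its call begins: read the wrist's pose just before it. camera_params takes no time and is no camera call.
- r.finish_job(): hands the job in; it is judged then, once.
Trained networks look in the newest picture that a camera, given by its name, has taken for a name from the list of things; names that differ only in an ending like _2 or _b are one class to them, and where a whole thing is asked for, a point or a joint stands for the part that bears it (a point fixed in the world has none). Each returns a list of dicts, best first, with "p" (0 to 1); they miss things now and then, are a little off and sometimes report something else, mostly with a low value. They report only what shows in the picture. A call takes as long as a camera call. They do not tell look-alikes from the thing itself.
- r.boxes_of(target, camera): "centre" ([column, row] as shares, 0 to 1, of the picture: columns of its width, rows of its height, amid what is visible of it).
- r.mark_of(target, camera): "centre" ([column, row] as shares, 0 to 1, of the picture: columns of its width, rows of its height: a listed point, or the origin of a listed thing).
The state is a dict: "time": time; "qpos": joint angles; "dq": joint speeds; "effort": joint torques, N m; "tcp_pos": TCP position; "eef_rot": TCP orientation; "force": force on the tool from outside, world axes, zero at the start; "ft_torque": the same for the moment, N m; "width": finger opening in m; "grip_force": force on a finger pad.
Only numpy, scipy, OpenCV 4.12 (cv2) and the standard library are available. Lean on these libraries where they do the work, as an engineer would, in place of code of your own. Each camera call takes 0.05 s, during which the arm holds its last target. There are 200 camera calls.

## Working session

There is one attempt and no reset: what is moved stays moved. The work goes in short steps, Python scripts to look and compute and a tool call to move; the robot and the scene stay as the last step left them, time stands still between calls to the robot, and variables do not carry over. Pictures are saved under pics/ and viewed, at most 10 in all, crops included, and the job is handed in when it is done.

Besides the shell and the picture viewer there is one more tool, called after ">>>" by a JSON object that holds its "api" and its "payload". drive_tool: Moves the arm, as the interface text tells. Its arguments: {"type":"object","properties":{"rows":{"type":"array"}},"required":["rows"]}

```bash
mkdir -p pics
cat > h.py <<'E'
import numpy as np, cv2
from workcell import r
from scipy.spatial.transform import Rotation as R
def cloud(name):
    img,d=r.camera(name); p=r.camera_params(name); K=p['mtx']; T=p['world_from_camera']
    v,u=np.mgrid[:400,:640]
    P=np.stack([(u-K[0,2])/K[0,0]*d,(v-K[1,2])/K[1,1]*d,d],-1)
    return img,d,P@T[:3,:3].T+T[:3,3]
def save(n,img): cv2.imwrite(f'pics/{n}.png',img[:,:,::-1])
E
python3 - <<'E'
from h import *
print(r.get_state())
for c in ['scene','side']:
    img,d,W=cloud(c); save(c,img); np.save(c,W)
    for t in ['lid_a','tray','slab','lid_a_near']:
        for b in r.mark_of(t,c)[:6]:
            u,v=b['centre'][0]*640,b['centre'][1]*400
            print(c,t,round(b['p'],2),int(u),int(v),W[min(int(v),399),min(int(u),639)].round(3))
E
```

```text
{'time': 0.0, 'qpos': array([-1.23279287e+00,  1.16475497e-01,  1.44228667e+00,  2.49916433e-05,
        1.58401092e+00, -3.77860782e-02]), 'dq': array([ 1.01030897e-03, -2.43366701e-05,  1.33490850e-03,  1.03079826e-04,
       -1.06827262e-03, -3.73263168e-04]), 'effort': array([ 5.59980806e-03, -7.21256089e+01, -6.22599936e+01,  7.82021787e-02,
        2.36882485e-02, -1.14669701e-04]), 'tcp_pos': array([ 0.24766518, -0.62768925,  0.21789897]), 'eef_rot': array([-3.08514913e+00, -5.86603422e-01,  2.38389711e-04]), 'force': array([ 0.40258742,  0.09302491, -0.82042062]), 'ft_torque': array([ 0.00798716,  0.02236404, -0.03540273]), 'grip_force': 0.0, 'width': 0.0928317232486089}
scene lid_a 0.94 186 300 [ 0.601 -0.349  0.02 ]
scene lid_a 0.93 244 240 [ 0.552 -0.168  0.052]
scene lid_a 0.76 286 234 [ 0.582 -0.068  0.03 ]
scene lid_a 0.71 326 213 [0.594 0.047 0.044]
scene lid_a 0.68 176 208 [ 0.337 -0.26   0.02 ]
scene lid_a 0.49 231 225 [ 0.476 -0.168  0.028]
scene tray 0.65 371 168 [0.51  0.266 0.007]
scene tray 0.59 458 174 [0.694 0.42  0.051]
scene tray 0.45 148 259 [ 0.451 -0.38   0.026]
scene slab 0.94 288 234 [ 0.583 -0.063  0.028]
scene slab 0.28 324 213 [0.582 0.048 0.031]
scene lid_a_near 0.6 320 194 [0.522 0.077 0.03 ]
side lid_a 0.81 358 160 [ 0.551 -0.154  0.03 ]
side lid_a 0.71 323 198 [0.557 0.072 0.029]
side lid_a 0.67 341 180 [ 0.551 -0.035  0.028]
side lid_a 0.58 423 171 [ 0.326 -0.235  0.037]
side lid_a 0.56 314 184 [0.619 0.038 0.03 ]
side lid_a 0.55 372 134 [ 0.582 -0.319  0.022]
side tray 0.9 300 248 [0.514 0.265 0.006]
side tray 0.22 261 206 [0.708 0.221 0.032]
side slab 0.65 340 178 [ 0.56  -0.042  0.026]
side lid_a_near 0.73 333 202 [0.52  0.066 0.028]
side lid_a_near 0.23 360 161 [ 0.544 -0.157  0.026]
```

View pics/scene.png

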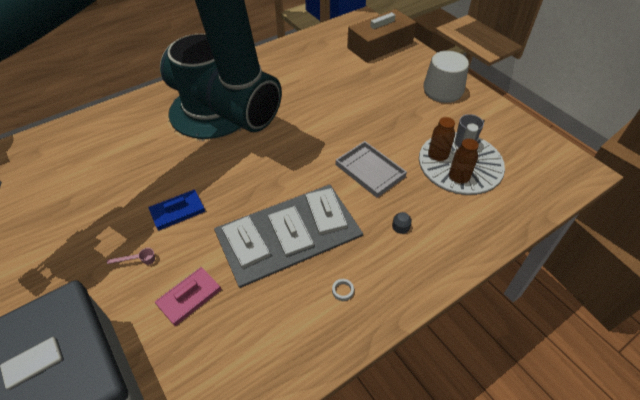

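View pics/side.png

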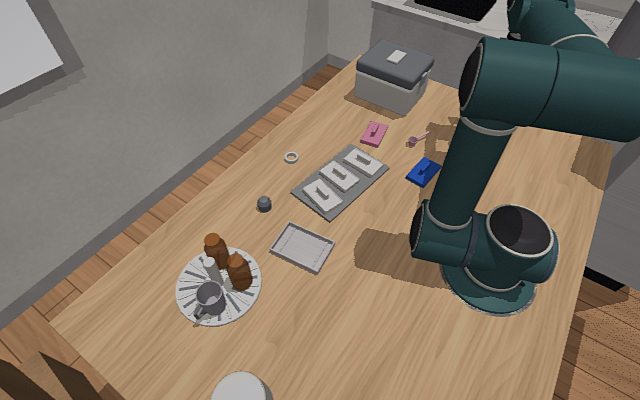

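The scene view shows the white lids at about (245,240), (291,230) and (326,211) on the grey slab, with the tray at (371,168). The side view agrees. Next I fit the lids and tray from the point clouds.

Run:
```python
from h import *
for c in ['scene','side']:
    W=np.load(c+'.npy'); img=cv2.imread(f'pics/{c}.png'); 
    x,y,z=W[...,0],W[...,1],W[...,2]
    reg=(x>.42)&(x<.72)&(y>-.25)&(y<.16)
    white=(img.min(-1)>130)
    m=(reg&white&(z>.018)&(z<.06)).astype(np.uint8)
    n,l,s,_=cv2.connectedComponentsWithStats(m,connectivity=4)
    print(c,'slab z',np.median(z[reg&~white&(z>.006)&(z<.018)]).round(4),'table',np.median(z[(x>.4)&(x<.7)&(abs(z)<.01)]).round(4))
    for i in range(1,n):
        if s[i,4]<150: continue
        P=W[l==i]; t=P[(P[:,2]>.021)&(P[:,2]<.034)]; h=P[P[:,2]>.046]
        rc=cv2.minAreaRect(t[:,:2].astype(np.float32)*1000)
        print(s[i,4],np.round(rc,1) if 0 else rc,'top z',np.median(t[:,2]).round(4),'handle',h.mean(0).round(4) if len(h) else None,len(h), cv2.minAreaRect(h[:,:2].astype(np.float32)*1000) if len(h)>5 else '')
    m=(x>.4)&(x<.63)&(y>.17)&(y<.37)&(z>.012)&(z<.03)
    print('tray',cv2.minAreaRect(W[m][:,:2].astype(np.float32)*1000),np.median(z[m]))
    m=(x>.42)&(x<.72)&(y>-.25)&(y<.16)&(z>.007)&(z<.04)
    print('slab',cv2.minAreaRect(W[m][:,:2].astype(np.float32)*1000))
```

```text
scene slab z 0.0124 table 0.0008
1036 ((569.9273071289062, 60.96869659423828), (75.41935729980469, 133.60887145996094), 71.93379974365234) top z 0.0289 handle [0.5703 0.0609 0.0544] 86 ((569.4970092773438, 61.5610466003418), (13.861191749572754, 58.88565444946289), 73.33050537109375)
1161 ((571.634521484375, -50.47224426269531), (75.542724609375, 130.78909301757812), 78.67633056640625) top z 0.0285 handle [ 0.5715 -0.0502  0.054 ] 94 ((572.4862060546875, -50.83985900878906), (14.654936790466309, 54.508270263671875), 77.3831787109375)
1221 ((534.614990234375, -160.06179809570312), (75.30480194091797, 131.3048553466797), 84.36195373535156) top z 0.0284 handle [ 0.5349 -0.1603  0.054 ] 98 ((534.4825439453125, -159.62557983398438), (13.411288261413574, 57.33169937133789), 85.1867904663086)
tray ((508.7113037109375, 261.8740234375), (175.4792938232422, 125.4255599975586), 6.8887810707092285) 0.020113729808945657
slab ((564.5150146484375, -31.66571044921875), (379.7107238769531, 196.28041076660156), 81.8812026977539)
side slab z 0.0117 table -0.0001
440 ((533.9603271484375, -162.2508697509
[... 246 characters left out ...]
5), (77.7139892578125, 129.97889709472656), 78.54423522949219) top z 0.0277 handle [ 0.5689 -0.0518  0.0533] 47 ((570.1736450195312, -52.367286682128906), (14.732137680053711, 55.153289794921875), 78.72266387939453)
597 ((569.4454956054688, 57.36470031738281), (78.38204193115234, 131.59365844726562), 72.14685821533203) top z 0.0276 handle [0.5688 0.0592 0.0527] 57 ((570.2232666015625, 57.99723815917969), (14.393318176269531, 52.75292205810547), 73.01276397705078)
tray ((509.4306640625, 258.48590087890625), (170.89707946777344, 123.1239013671875), 6.478292942047119) 0.019889669411050304
slab ((560.8409423828125, -54.078521728515625), (343.6190185546875, 193.67251586914062), 82.05852508544922)
```

```bash
cat >> h.py <<'E'
def go(x,y,z,yawdeg):
    s=r.get_state(); A=R.from_rotvec(s['eef_rot'])
    B=R.from_euler('ZX',[yawdeg,180],degrees=True)
    t=A.inv().apply(np.array([x,y,z])-s['tcp_pos'])*100
    print('t',t.round(2),'r',(A.inv()*B).as_rotvec().round(3),'F',s['force'].round(2),'at',s['tcp_pos'].round(4),'T',s['time'])
E
python3 -c "
from h import *
go(.481,-.1556,.10,-5.7)"
```

```text
t [ 39.03 -35.37  11.86] r [-0.     0.     0.475] F [-0.35 -0.48 -0.58] at [ 0.2477 -0.6279  0.2186] T 0.5
```

>>> {"api": "drive_tool", "payload": {"rows": [{"tx":39,"ty":-35.4,"tz":2,"rz":0.475,"hand":1},{"tx":39,"ty":-35.4,"tz":2,"rz":0.475,"hand":1},{"tx":39,"ty":-35.4,"tz":2,"rz":0.475,"hand":1},{"tx":39,"ty":-35.4,"tz":2,"rz":0.475,"hand":1},{"tx":39,"ty":-35.4,"tz":2,"rz":0.475,"hand":1},{"tx":39,"ty":-35.4,"tz":2,"rz":0.475,"hand":1},{"tx":39,"ty":-35.4,"tz":2,"rz":0.475,"hand":1},{"tx":39,"ty":-35.4,"tz":2,"rz":0.475,"hand":1}]}}

```text
validation failed for argument at $.ro...
```

```bash
python3 -c "
from h import *
go(.481,-.1556,.06,-5.7)"
```

```text
t [ 39.03 -35.37  15.86] r [-0.     0.     0.475] F [-0.35 -0.48 -0.58] at [ 0.2477 -0.6279  0.2186] T 0.5
```

>>> {"api": "drive_tool", "payload": {"rows": [{"rx":0,"ry":0,"rz":0.475,"tx":39,"ty":-35.4,"tz":2,"hand":1},{"rx":0,"ry":0,"rz":0.475,"tx":39,"ty":-35.4,"tz":2,"hand":1},{"rx":0,"ry":0,"rz":0.475,"tx":39,"ty":-35.4,"tz":2,"hand":1},{"rx":0,"ry":0,"rz":0.475,"tx":39,"ty":-35.4,"tz":2,"hand":1},{"rx":0,"ry":0,"rz":0.475,"tx":39,"ty":-35.4,"tz":2,"hand":1},{"rx":0,"ry":0,"rz":0.475,"tx":39,"ty":-35.4,"tz":2,"hand":1},{"rx":0,"ry":0,"rz":0.475,"tx":39,"ty":-35.4,"tz":2,"hand":1},{"rx":0,"ry":0,"rz":0.475,"tx":39,"ty":-35.4,"tz":2,"hand":1}]}}

```text
time: 1.3
tcp_pos: [0.4249, -0.2675, 0.2037]
eef_rot: [3.137, -0.156, 0.001]
force: [0.2, -1.0, 0.7]
width: 0.0336
grip_force: 0.0
```

```bash
python3 -c "
from h import *
go(.481,-.1556,.06,-5.7)"
```

```text
t [  4.46 -11.7   14.37] r [ 0.    -0.001 -0.   ] F [ 0.25 -0.97  0.73] at [ 0.4249 -0.2675  0.2037] T 1.3
```

>>> {"api": "drive_tool", "payload": {"rows": [{"rx":0,"ry":0,"rz":0,"tx":4.5,"ty":-11.7,"tz":6,"hand":1},{"rx":0,"ry":0,"rz":0,"tx":4.5,"ty":-11.7,"tz":10,"hand":1},{"rx":0,"ry":0,"rz":0,"tx":4.5,"ty":-11.7,"tz":12,"hand":1},{"rx":0,"ry":0,"rz":0,"tx":4.5,"ty":-11.7,"tz":12,"hand":1},{"rx":0,"ry":0,"rz":0,"tx":4.5,"ty":-11.7,"tz":12,"hand":1},{"rx":0,"ry":0,"rz":0,"tx":4.5,"ty":-11.7,"tz":12,"hand":1}]}}

```text
time: 1.9
tcp_pos: [0.4809, -0.1577, 0.0842]
eef_rot: [3.138, -0.155, 0.0]
force: [-0.7, -0.6, 0.5]
width: 0.0003
grip_force: 0.0
```

Run:
```python
from h import *
img,d=r.camera('wrist'); save('w1',img)
go(.481,-.1556,.032,-5.7)
```

```text
t [-0.05 -0.26  5.3 ] r [ 0.001 -0.001  0.   ] F [ 0.08 -0.86  0.27] at [ 0.4812 -0.1582  0.085 ] T 1.95
```

View pics/w1.png

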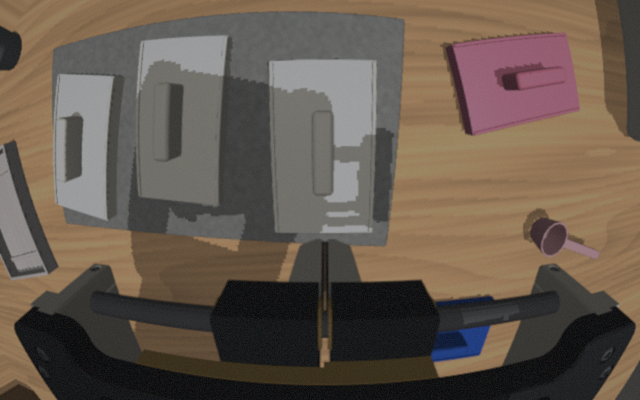

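The wrist view has the fingers (column 325) lined up with the right-hand lid's centre line (about column 323) at its near edge. I go down to just above it.

>>> {"api": "drive_tool", "payload": {"rows": [{"rx":0,"ry":0,"rz":0,"tx":0,"ty":-0.2,"tz":3,"hand":1},{"rx":0,"ry":0,"rz":0,"tx":0,"ty":-0.2,"tz":4.5,"hand":1},{"rx":0,"ry":0,"rz":0,"tx":0,"ty":-0.2,"tz":5.2,"hand":1},{"rx":0,"ry":0,"rz":0,"tx":0,"ty":-0.2,"tz":5.2,"hand":1},{"rx":0,"ry":0,"rz":0,"tx":0,"ty":-0.2,"tz":5.2,"hand":1},{"rx":0,"ry":0,"rz":0,"tx":0,"ty":-0.2,"tz":5.2,"hand":1}]}}

```text
time: 2.55
tcp_pos: [0.4815, -0.1558, 0.0325]
eef_rot: [3.137, -0.156, 0.002]
force: [0.1, -0.3, 0.3]
width: 0.0003
grip_force: 0.0
```

>>> {"api": "drive_tool", "payload": {"rows": [{"rx":0,"ry":0,"rz":0,"tx":0,"ty":0,"tz":0.1,"hand":1},{"rx":0,"ry":0,"rz":0,"tx":0,"ty":0,"tz":0.2,"hand":1},{"rx":0,"ry":0,"rz":0,"tx":0,"ty":0,"tz":0.25,"hand":1},{"rx":0,"ry":0,"rz":0,"tx":0,"ty":0,"tz":0.25,"hand":1}]}}

```text
time: 2.95
tcp_pos: [0.481, -0.1554, 0.0289]
eef_rot: [-3.138, 0.156, 0.0]
force: [0.6, 0.6, -0.8]
width: 0.0005
grip_force: 0.0
```

>>> {"api": "drive_tool", "payload": {"rows": [{"rx":0,"ry":0,"rz":0,"tx":0,"ty":0,"tz":0.05,"hand":1},{"rx":0,"ry":0,"rz":0,"tx":0,"ty":0,"tz":0.1,"hand":1},{"rx":0,"ry":0,"rz":0,"tx":0,"ty":0,"tz":0.1,"hand":1}]}}

```text
time: 3.25
tcp_pos: [0.4811, -0.1554, 0.0283]
eef_rot: [-3.138, 0.156, -0.0]
force: [-1.8, 0.9, 5.4]
width: 0.0005
grip_force: 2.4
```

>>> {"api": "drive_tool", "payload": {"rows": [{"rx":0,"ry":0,"rz":0,"tx":0,"ty":0,"tz":0.05,"hand":1},{"rx":0,"ry":0,"rz":0,"tx":0,"ty":0,"tz":0.05,"hand":1},{"rx":0,"ry":0,"rz":0,"tx":0,"ty":0,"tz":0.05,"hand":1}]}}

```text
time: 3.55
tcp_pos: [0.4811, -0.1554, 0.0282]
eef_rot: [3.138, -0.156, 0.0]
force: [-5.6, 2.5, 11.8]
width: 0.0006
grip_force: 5.6
```

Stiff contact at z = 28 mm, so this lid is flat. Next is the middle lid.

>>> {"api": "drive_tool", "payload": {"rows": [{"rx":0,"ry":0,"rz":0,"tx":0,"ty":0,"tz":-2,"hand":1},{"rx":0,"ry":0,"rz":0,"tx":0,"ty":0,"tz":-4.5,"hand":1},{"rx":0,"ry":0,"rz":0,"tx":0,"ty":0,"tz":-4.5,"hand":1},{"rx":0,"ry":0,"rz":0,"tx":0,"ty":0,"tz":-4.5,"hand":1}]}}

```text
time: 3.95
tcp_pos: [0.4812, -0.1555, 0.0726]
eef_rot: [3.137, -0.156, 0.001]
force: [0.0, -0.5, 0.3]
width: 0.0008
grip_force: 0.0
```

```bash
python3 -c "
from h import *
go(.518,-.040,.033,-11.8)"
```

```text
t [  2.52 -11.86   3.96] r [ 0.    -0.001  0.107] F [ 0.02 -0.52  0.28] at [ 0.4812 -0.1555  0.0726] T 3.95
```

>>> {"api": "drive_tool", "payload": {"rows": [{"rx":0,"ry":0,"rz":0.107,"tx":2.5,"ty":-11.9,"tz":0,"hand":1},{"rx":0,"ry":0,"rz":0.107,"tx":2.5,"ty":-11.9,"tz":0,"hand":1},{"rx":0,"ry":0,"rz":0.107,"tx":2.5,"ty":-11.9,"tz":0,"hand":1},{"rx":0,"ry":0,"rz":0.107,"tx":2.5,"ty":-11.9,"tz":2,"hand":1},{"rx":0,"ry":0,"rz":0.107,"tx":2.5,"ty":-11.9,"tz":3.5,"hand":1},{"rx":0,"ry":0,"rz":0.107,"tx":2.5,"ty":-11.9,"tz":4,"hand":1},{"rx":0,"ry":0,"rz":0.107,"tx":2.5,"ty":-11.9,"tz":4,"hand":1},{"rx":0,"ry":0,"rz":0.107,"tx":2.5,"ty":-11.9,"tz":4,"hand":1}]}}

```text
time: 4.75
tcp_pos: [0.5177, -0.04, 0.0328]
eef_rot: [3.125, -0.325, 0.0]
force: [0.0, 0.0, -0.2]
width: 0.0008
grip_force: 0.0
```

>>> {"api": "drive_tool", "payload": {"rows": [{"rx":0,"ry":0,"rz":0,"tx":0,"ty":0,"tz":0.1,"hand":1},{"rx":0,"ry":0,"rz":0,"tx":0,"ty":0,"tz":0.2,"hand":1},{"rx":0,"ry":0,"rz":0,"tx":0,"ty":0,"tz":0.3,"hand":1},{"rx":0,"ry":0,"rz":0,"tx":0,"ty":0,"tz":0.3,"hand":1}]}}

```text
time: 5.15
tcp_pos: [0.5177, -0.0395, 0.0295]
eef_rot: [-3.125, 0.323, -0.0]
force: [0.1, -0.0, -0.4]
width: 0.0001
grip_force: 0.0
```

>>> {"api": "drive_tool", "payload": {"rows": [{"rx":0,"ry":0,"rz":0,"tx":0,"ty":0,"tz":0.05,"hand":1},{"rx":0,"ry":0,"rz":0,"tx":0,"ty":0,"tz":0.1,"hand":1},{"rx":0,"ry":0,"rz":0,"tx":0,"ty":0,"tz":0.15,"hand":1},{"rx":0,"ry":0,"rz":0,"tx":0,"ty":0,"tz":0.15,"hand":1}]}}

```text
time: 5.55
tcp_pos: [0.5176, -0.0395, 0.028]
eef_rot: [-3.125, 0.323, 0.0]
force: [-1.1, -0.2, 2.1]
width: 0.0005
grip_force: 0.8
```

>>> {"api": "drive_tool", "payload": {"rows": [{"rx":0,"ry":0,"rz":0,"tx":0,"ty":0,"tz":0.05,"hand":1},{"rx":0,"ry":0,"rz":0,"tx":0,"ty":0,"tz":0.05,"hand":1},{"rx":0,"ry":0,"rz":0,"tx":0,"ty":0,"tz":0.05,"hand":1}]}}

```text
time: 5.85
tcp_pos: [0.5177, -0.0394, 0.0275]
eef_rot: [-3.125, 0.323, 0.0]
force: [-2.1, 0.7, 2.6]
width: 0.0005
grip_force: 1.0
```

>>> {"api": "drive_tool", "payload": {"rows": [{"rx":0,"ry":0,"rz":0,"tx":0,"ty":0,"tz":0.05,"hand":1},{"rx":0,"ry":0,"rz":0,"tx":0,"ty":0,"tz":0.05,"hand":1}]}}

```text
time: 6.05
tcp_pos: [0.5177, -0.0395, 0.0269]
eef_rot: [-3.125, 0.323, 0.0]
force: [-1.5, 0.7, 1.5]
width: 0.0008
grip_force: 1.0
```

>>> {"api": "drive_tool", "payload": {"rows": [{"rx":0,"ry":0,"rz":0,"tx":0,"ty":0,"tz":0.05,"hand":1},{"rx":0,"ry":0,"rz":0,"tx":0,"ty":0,"tz":0.05,"hand":1}]}}

```text
time: 6.25
tcp_pos: [0.5176, -0.0395, 0.0264]
eef_rot: [-3.125, 0.323, 0.0]
force: [-1.7, 0.2, 1.9]
width: 0.0003
grip_force: 1.0
```

The middle lid is sinking under about 2 N, so it is the warped one. I keep pressing until the force rises.

>>> {"api": "drive_tool", "payload": {"rows": [{"rx":0,"ry":0,"rz":0,"tx":0,"ty":0,"tz":0.05,"hand":1},{"rx":0,"ry":0,"rz":0,"tx":0,"ty":0,"tz":0.1,"hand":1},{"rx":0,"ry":0,"rz":0,"tx":0,"ty":0,"tz":0.1,"hand":1}]}}

```text
time: 6.55
tcp_pos: [0.5176, -0.0395, 0.0254]
eef_rot: [3.125, -0.323, -0.0]
force: [-1.7, 0.3, 1.5]
width: 0.0003
grip_force: 1.1
```

>>> {"api": "drive_tool", "payload": {"rows": [{"rx":0,"ry":0,"rz":0,"tx":0,"ty":0,"tz":0.05,"hand":1},{"rx":0,"ry":0,"rz":0,"tx":0,"ty":0,"tz":0.05,"hand":1},{"rx":0,"ry":0,"rz":0,"tx":0,"ty":0,"tz":0.05,"hand":1}]}}

```text
time: 6.85
tcp_pos: [0.5177, -0.0395, 0.0251]
eef_rot: [3.125, -0.323, -0.0]
force: [-4.3, 0.3, 3.5]
width: 0.0008
grip_force: 2.5
```

>>> {"api": "drive_tool", "payload": {"rows": [{"rx":0,"ry":0,"rz":0,"tx":0,"ty":0,"tz":0.04,"hand":1},{"rx":0,"ry":0,"rz":0,"tx":0,"ty":0,"tz":0.04,"hand":1},{"rx":0,"ry":0,"rz":0,"tx":0,"ty":0,"tz":0.04,"hand":1},{"rx":0,"ry":0,"rz":0,"tx":0,"ty":0,"tz":0.04,"hand":1}]}}

```text
time: 7.25
tcp_pos: [0.5177, -0.0395, 0.025]
eef_rot: [-3.125, 0.323, -0.0]
force: [-5.5, 1.5, 7.7]
width: 0.0007
grip_force: 4.6
```

Run:
```python
from h import *
img,d,W=cloud('scene')
x,y,z=W[...,0],W[...,1],W[...,2]
m=(img.min(-1)>110)&(z>.018)&(z<.045)&(np.hypot(x-.571,y+.051)<.07)
P=W[m]; c,s=np.cos(np.radians(-11.8)),np.sin(np.radians(-11.8))
u=(P[:,0]-.571)*c+(P[:,1]+.051)*s; v=-(P[:,0]-.571)*s+(P[:,1]+.051)*c
k=(abs(v)>.013)&(abs(v)<.035)&(abs(u)<.06)
print(np.polyfit(u[k],P[k,2],1),k.sum()); go(.518,-.04,.033,-11.8)
```

```text
[0.10742353 0.03087386] 324
t [ 0.04  0.04 -0.8 ] r [-0. -0. -0.] F [-5.83 -0.05  9.07] at [ 0.5177 -0.0395  0.025 ] T 7.3
```

The depth image gives a tilt of 0.107 rad, so step 1 has been held. Now the far end.

>>> {"api": "drive_tool", "payload": {"rows": [{"rx":0,"ry":0,"rz":0,"tx":0,"ty":0,"tz":-0.3,"hand":1},{"rx":0,"ry":0,"rz":0,"tx":0,"ty":0,"tz":-0.6,"hand":1},{"rx":0,"ry":0,"rz":0,"tx":0,"ty":0,"tz":-3,"hand":1},{"rx":0,"ry":0,"rz":0,"tx":0,"ty":0,"tz":-5,"hand":1},{"rx":0,"ry":0,"rz":0,"tx":0,"ty":0,"tz":-5,"hand":1},{"rx":0,"ry":0,"rz":0,"tx":0,"ty":0,"tz":-5,"hand":1}]}}

```text
time: 7.9
tcp_pos: [0.5178, -0.0395, 0.0745]
eef_rot: [-3.125, 0.323, -0.001]
force: [-0.6, -0.6, -1.1]
width: 0.0002
grip_force: 0.0
```

Run:
```python
from h import *
img,d,W=cloud('side')
x,y,z=W[...,0],W[...,1],W[...,2]
m=(img.min(-1)>130)&(z>.02)&(z<.06)&(np.hypot(x-.571,y+.051)<.08)
n,l,s,_=cv2.connectedComponentsWithStats(m.astype(np.uint8),connectivity=4)
i=1+np.argmax(s[1:,4]); P=W[l==i]; t=P[P[:,2]<.034]; h=P[P[:,2]>.046]
print(cv2.minAreaRect(t[:,:2].astype(np.float32)*1000),h.mean(0),len(h))
go(.624,-.062,.033,-11.8)
```

```text
((571.0048828125, -50.92204284667969), (72.45035552978516, 130.2170867919922), 78.55812072753906) [ 0.54359715 -0.05391788  0.04672917] 1
t [10.9   0.03  4.07] r [ 0.     0.001 -0.   ] F [-0.84 -0.06  0.05] at [ 0.5174 -0.0394  0.0738] T 7.95
```

>>> {"api": "drive_tool", "payload": {"rows": [{"rx":0,"ry":0,"rz":0,"tx":10.8,"ty":0,"tz":0,"hand":1},{"rx":0,"ry":0,"rz":0,"tx":10.8,"ty":0,"tz":0,"hand":1},{"rx":0,"ry":0,"rz":0,"tx":10.8,"ty":0,"tz":0,"hand":1},{"rx":0,"ry":0,"rz":0,"tx":10.8,"ty":0,"tz":2,"hand":1},{"rx":0,"ry":0,"rz":0,"tx":10.8,"ty":0,"tz":3.5,"hand":1},{"rx":0,"ry":0,"rz":0,"tx":10.8,"ty":0,"tz":4.1,"hand":1},{"rx":0,"ry":0,"rz":0,"tx":10.8,"ty":0,"tz":4.1,"hand":1},{"rx":0,"ry":0,"rz":0,"tx":10.8,"ty":0,"tz":4.1,"hand":1}]}}

```text
time: 8.75
tcp_pos: [0.6233, -0.0615, 0.0341]
eef_rot: [3.125, -0.323, 0.001]
force: [0.3, 1.2, -0.3]
width: 0.0005
grip_force: 0.0
```

>>> {"api": "drive_tool", "payload": {"rows": [{"rx":0,"ry":0,"rz":0,"tx":0,"ty":0,"tz":0.1,"hand":1},{"rx":0,"ry":0,"rz":0,"tx":0,"ty":0,"tz":0.2,"hand":1},{"rx":0,"ry":0,"rz":0,"tx":0,"ty":0,"tz":0.3,"hand":1},{"rx":0,"ry":0,"rz":0,"tx":0,"ty":0,"tz":0.4,"hand":1},{"rx":0,"ry":0,"rz":0,"tx":0,"ty":0,"tz":0.5,"hand":1},{"rx":0,"ry":0,"rz":0,"tx":0,"ty":0,"tz":0.5,"hand":1}]}}

```text
time: 9.35
tcp_pos: [0.6233, -0.0616, 0.0283]
eef_rot: [-3.125, 0.323, 0.0]
force: [0.5, -0.2, -0.9]
width: 0.0004
grip_force: 0.0
```

>>> {"api": "drive_tool", "payload": {"rows": [{"rx":0,"ry":0,"rz":0,"tx":0,"ty":0,"tz":0.1,"hand":1},{"rx":0,"ry":0,"rz":0,"tx":0,"ty":0,"tz":0.2,"hand":1},{"rx":0,"ry":0,"rz":0,"tx":0,"ty":0,"tz":0.25,"hand":1},{"rx":0,"ry":0,"rz":0,"tx":0,"ty":0,"tz":0.25,"hand":1}]}}

```text
time: 9.75
tcp_pos: [0.6236, -0.0616, 0.0263]
eef_rot: [3.125, -0.323, 0.001]
force: [2.9, 0.1, 3.8]
width: 0.0003
grip_force: 1.4
```

>>> {"api": "drive_tool", "payload": {"rows": [{"rx":0,"ry":0,"rz":0,"tx":0,"ty":0,"tz":0.06,"hand":1},{"rx":0,"ry":0,"rz":0,"tx":0,"ty":0,"tz":0.06,"hand":1},{"rx":0,"ry":0,"rz":0,"tx":0,"ty":0,"tz":0.06,"hand":1}]}}

```text
time: 10.05
tcp_pos: [0.6234, -0.0616, 0.0255]
eef_rot: [-3.125, 0.323, -0.0]
force: [2.5, -0.6, 2.3]
width: 0.0006
grip_force: 1.4
```

>>> {"api": "drive_tool", "payload": {"rows": [{"rx":0,"ry":0,"rz":0,"tx":0,"ty":0,"tz":0.06,"hand":1},{"rx":0,"ry":0,"rz":0,"tx":0,"ty":0,"tz":0.06,"hand":1},{"rx":0,"ry":0,"rz":0,"tx":0,"ty":0,"tz":0.06,"hand":1}]}}

```text
time: 10.35
tcp_pos: [0.6235, -0.0616, 0.0253]
eef_rot: [3.125, -0.323, 0.001]
force: [0.8, 0.0, 7.6]
width: 0.0007
grip_force: 3.5
```

>>> {"api": "drive_tool", "payload": {"rows": [{"rx":0,"ry":0,"rz":0,"tx":0,"ty":0,"tz":0.03,"hand":1},{"rx":0,"ry":0,"rz":0,"tx":0,"ty":0,"tz":0.03,"hand":1},{"rx":0,"ry":0,"rz":0,"tx":0,"ty":0,"tz":0.03,"hand":1}]}}

```text
time: 10.65
tcp_pos: [0.6236, -0.0616, 0.0253]
eef_rot: [3.125, -0.323, 0.001]
force: [-1.0, 0.6, 9.2]
width: 0.0006
grip_force: 4.6
```

Run:
```python
from h import *
img,d,W=cloud('scene')
x,y,z=W[...,0],W[...,1],W[...,2]
m=(img.min(-1)>110)&(z>.018)&(z<.045)&(np.hypot(x-.571,y+.051)<.07)
P=W[m]; c,s=np.cos(np.radians(-11.8)),np.sin(np.radians(-11.8))
u=(P[:,0]-.571)*c+(P[:,1]+.051)*s; v=-(P[:,0]-.571)*s+(P[:,1]+.051)*c
k=(abs(v)>.013)&(abs(v)<.035)&(abs(u)<.06)
print(np.polyfit(u[k],P[k,2],1),k.sum()); go(.571,-.051,.033,-11.8)
```

```text
[-0.1112774   0.03076038] 225
t [-5.36  0.04 -0.78] r [-0.    -0.001 -0.   ] F [-0.26 -0.47  9.77] at [ 0.6236 -0.0616  0.0253] T 10.7
```

Step 2 is held as well, with a tilt of 0.111 rad. I lift, centre over the handle and open the hand halfway.

>>> {"api": "drive_tool", "payload": {"rows": [{"rx":0,"ry":0,"rz":0,"tx":0,"ty":0,"tz":-0.3,"hand":1},{"rx":0,"ry":0,"rz":0,"tx":0,"ty":0,"tz":-0.6,"hand":1},{"rx":0,"ry":0,"rz":0,"tx":0,"ty":0,"tz":-3,"hand":1},{"rx":0,"ry":0,"rz":0,"tx":0,"ty":0,"tz":-5,"hand":0.5},{"rx":0,"ry":0,"rz":0,"tx":-5.3,"ty":0,"tz":-5,"hand":0.5},{"rx":0,"ry":0,"rz":0,"tx":-5.3,"ty":0,"tz":-5,"hand":0.5},{"rx":0,"ry":0,"rz":0,"tx":-5.3,"ty":0,"tz":-5,"hand":0.5},{"rx":0,"ry":0,"rz":0,"tx":-5.3,"ty":0,"tz":-5,"hand":0.5}]}}

```text
time: 11.5
tcp_pos: [0.572, -0.0509, 0.0748]
eef_rot: [3.125, -0.323, 0.001]
force: [0.1, -0.7, -0.4]
width: 0.0358
grip_force: 0.0
```

Run:
```python
from h import *
img,d,W=cloud('scene'); x,y,z=W[...,0],W[...,1],W[...,2]
m=(img.min(-1)>100)&(z>.02)&(z<.034)&(np.hypot(x-.571,y+.051)<.08)
print(cv2.minAreaRect(W[m][:,:2].astype(np.float32)*1000),m.sum())
img,d=r.camera('wrist'); save('w2',img)
go(.571,-.051,.033,-11.8)
```

```text
((572.4479370117188, -51.468231201171875), (159.3176727294922, 130.5365753173828), 76.56948852539062) 961
t [-0.11  0.03  4.15] r [ 0.  0. -0.] F [-0.96 -0.27 -0.68] at [ 0.5722 -0.0509  0.0745] T 11.6
```

View pics/w2.png

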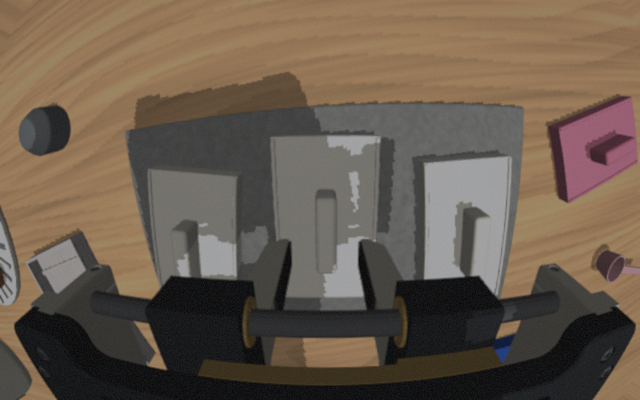

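The handle (column 325) is centred between the open fingers (290 and 362). I descend and grip.

>>> {"api": "drive_tool", "payload": {"rows": [{"rx":0,"ry":0,"rz":0,"tx":-0.1,"ty":0,"tz":2,"hand":0.5},{"rx":0,"ry":0,"rz":0,"tx":-0.1,"ty":0,"tz":3.5,"hand":0.5},{"rx":0,"ry":0,"rz":0,"tx":-0.1,"ty":0,"tz":4.3,"hand":0.5},{"rx":0,"ry":0,"rz":0,"tx":-0.1,"ty":0,"tz":4.3,"hand":0.5},{"rx":0,"ry":0,"rz":0,"tx":-0.1,"ty":0,"tz":4.3,"hand":0.5},{"rx":0,"ry":0,"rz":0,"tx":-0.1,"ty":0,"tz":4.3,"hand":0.5}]}}

```text
time: 12.2
tcp_pos: [0.571, -0.0506, 0.0323]
eef_rot: [3.125, -0.323, 0.001]
force: [0.1, 0.0, 0.0]
width: 0.0468
grip_force: 0.0
```

>>> {"api": "drive_tool", "payload": {"rows": [{"rx":0,"ry":0,"rz":0,"tx":0,"ty":0,"tz":0,"hand":0.7},{"rx":0,"ry":0,"rz":0,"tx":0,"ty":0,"tz":0,"hand":0.8},{"rx":0,"ry":0,"rz":0,"tx":0,"ty":0,"tz":0,"hand":1},{"rx":0,"ry":0,"rz":0,"tx":0,"ty":0,"tz":0,"hand":1},{"rx":0,"ry":0,"rz":0,"tx":0,"ty":0,"tz":0,"hand":1},{"rx":0,"ry":0,"rz":0,"tx":0,"ty":0,"tz":0,"hand":1},{"rx":0,"ry":0,"rz":0,"tx":0,"ty":0,"tz":0,"hand":1}]}}

```text
time: 12.9
tcp_pos: [0.5705, -0.0506, 0.0316]
eef_rot: [3.125, -0.323, 0.0]
force: [-0.8, -0.7, 1.8]
width: 0.0136
grip_force: 30.0
```

>>> {"api": "drive_tool", "payload": {"rows": [{"rx":0,"ry":0,"rz":0,"tx":0,"ty":0,"tz":-1,"hand":1},{"rx":0,"ry":0,"rz":0,"tx":0,"ty":0,"tz":-3,"hand":1},{"rx":0,"ry":0,"rz":0,"tx":0,"ty":0,"tz":-6,"hand":1},{"rx":0,"ry":0,"rz":0,"tx":0,"ty":0,"tz":-8,"hand":1},{"rx":0,"ry":0,"rz":0,"tx":0,"ty":0,"tz":-8,"hand":1},{"rx":0,"ry":0,"rz":0,"tx":0,"ty":0,"tz":-8,"hand":1}]}}

```text
time: 13.5
tcp_pos: [0.5705, -0.0505, 0.1114]
eef_rot: [-3.125, 0.323, -0.0]
force: [0.2, -0.3, -0.9]
width: 0.0137
grip_force: 30.0
```

Run:
```python
from h import *
go(.509,.260,.11,6.7)
```

```text
t [-12.37 -29.13   0.14] r [-0.    -0.    -0.323] F [ 0.24 -0.28 -0.88] at [ 0.5705 -0.0505  0.1114] T 13.5
```

>>> {"api": "drive_tool", "payload": {"rows": [{"rx":0,"ry":0,"rz":-0.05,"tx":-2,"ty":-4.7,"tz":0,"hand":1},{"rx":0,"ry":0,"rz":-0.1,"tx":-4,"ty":-9.4,"tz":0,"hand":1},{"rx":0,"ry":0,"rz":-0.15,"tx":-6,"ty":-14.1,"tz":0,"hand":1},{"rx":0,"ry":0,"rz":-0.2,"tx":-8,"ty":-18.8,"tz":0,"hand":1},{"rx":0,"ry":0,"rz":-0.25,"tx":-10,"ty":-23.5,"tz":0,"hand":1},{"rx":0,"ry":0,"rz":-0.3,"tx":-11.5,"ty":-27,"tz":0,"hand":1},{"rx":0,"ry":0,"rz":-0.323,"tx":-12.4,"ty":-29.1,"tz":0,"hand":1},{"rx":0,"ry":0,"rz":-0.323,"tx":-12.4,"ty":-29.1,"tz":0,"hand":1}]}}

```text
time: 14.3
tcp_pos: [0.5073, 0.262, 0.1098]
eef_rot: [3.135, 0.189, -0.004]
force: [-0.5, -0.9, -2.2]
width: 0.0135
grip_force: 30.0
```

>>> {"api": "drive_tool", "payload": {"rows": [{"rx":0,"ry":0,"rz":0,"tx":0,"ty":0,"tz":0,"hand":1},{"rx":0,"ry":0,"rz":0,"tx":0,"ty":0,"tz":0,"hand":1}]}}

```text
time: 14.5
tcp_pos: [0.5086, 0.2589, 0.1107]
eef_rot: [3.136, 0.182, -0.002]
force: [0.7, -1.0, -1.4]
width: 0.0138
grip_force: 30.0
```

Run:
```python
from h import *
go(.509,.260,.05,6.7)
for c in ['scene','side']:
    img,d,W=cloud(c); x,y,z=W[...,0],W[...,1],W[...,2]
    if c=='side': save('side2',img)
    m=(img.min(-1)>90)&(z>.085)&(z<.116)&(np.hypot(x-.509,y-.26)<.09)
    P=W[m]; print(c,m.sum(),cv2.minAreaRect(P[:,:2].astype(np.float32)*1000))
    A=np.c_[P[:,:2]-[.509,.26],np.ones(len(P))]; k=abs(P[:,2]-np.median(P[:,2]))<.006
    print(np.linalg.lstsq(A[k],P[k,2],rcond=None)[0])
```

```text
t [ 0.06 -0.11  6.07] r [ 0.001  0.001 -0.001] F [ 0.66 -0.97 -1.39] at [0.5086 0.2589 0.1107] T 14.5
scene 525 ((510.95721435546875, 259.48529052734375), (128.37623596191406, 77.71539306640625), 7.738127708435059)
[ 0.0049298  -0.0042762   0.10778123]
side 529 ((508.69183349609375, 257.5945739746094), (130.7480926513672, 78.81207275390625), 6.678513526916504)
[-0.0051354  -0.00556601  0.10659141]
```

View pics/side2.png

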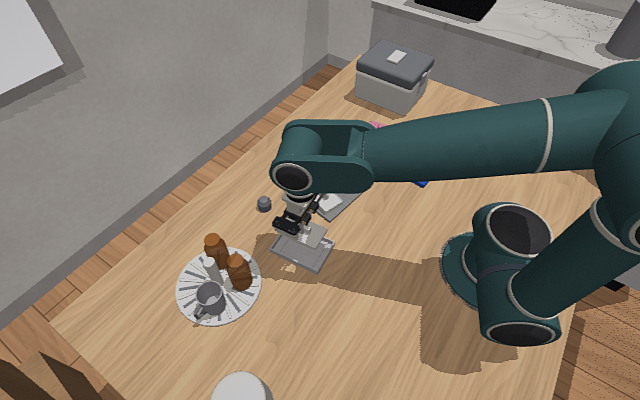

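The side view shows the lid level above the tray at about (310,235), with the centres agreeing within about 2 mm. I lower it, slowly at the end.

>>> {"api": "drive_tool", "payload": {"rows": [{"rx":0,"ry":0,"rz":0,"tx":0,"ty":-0.1,"tz":2.5,"hand":1},{"rx":0,"ry":0,"rz":0,"tx":0,"ty":-0.1,"tz":5,"hand":1},{"rx":0,"ry":0,"rz":0,"tx":0,"ty":-0.1,"tz":6.5,"hand":1},{"rx":0,"ry":0,"rz":0,"tx":0,"ty":-0.1,"tz":7.5,"hand":1},{"rx":0,"ry":0,"rz":0,"tx":0,"ty":-0.1,"tz":8,"hand":1},{"rx":0,"ry":0,"rz":0,"tx":0,"ty":-0.1,"tz":8.2,"hand":1},{"rx":0,"ry":0,"rz":0,"tx":0,"ty":-0.1,"tz":8.3,"hand":1},{"rx":0,"ry":0,"rz":0,"tx":0,"ty":-0.1,"tz":8.3,"hand":1}]}}

```text
time: 15.4
tcp_pos: [0.5089, 0.2608, 0.0292]
eef_rot: [-3.136, -0.183, -0.001]
force: [0.9, 1.0, -0.8]
width: 0.0142
grip_force: 30.0
```

>>> {"api": "drive_tool", "payload": {"rows": [{"rx":0,"ry":0,"rz":0,"tx":0,"ty":0,"tz":0.1,"hand":1},{"rx":0,"ry":0,"rz":0,"tx":0,"ty":0,"tz":0.2,"hand":1},{"rx":0,"ry":0,"rz":0,"tx":0,"ty":0,"tz":0.2,"hand":1},{"rx":0,"ry":0,"rz":0,"tx":0,"ty":0,"tz":0.2,"hand":1}]}}

```text
time: 15.8
tcp_pos: [0.5086, 0.2607, 0.0266]
eef_rot: [-3.136, -0.183, -0.0]
force: [-0.9, 0.1, -2.2]
width: 0.014
grip_force: 30.0
```

>>> {"api": "drive_tool", "payload": {"rows": [{"rx":0,"ry":0,"rz":0,"tx":0,"ty":0,"tz":0.05,"hand":1},{"rx":0,"ry":0,"rz":0,"tx":0,"ty":0,"tz":0.1,"hand":1},{"rx":0,"ry":0,"rz":0,"tx":0,"ty":0,"tz":0.15,"hand":1},{"rx":0,"ry":0,"rz":0,"tx":0,"ty":0,"tz":0.15,"hand":1}]}}

```text
time: 16.2
tcp_pos: [0.5086, 0.2606, 0.025]
eef_rot: [3.136, 0.183, -0.0]
force: [0.3, -0.6, -2.2]
width: 0.0139
grip_force: 30.0
```

>>> {"api": "drive_tool", "payload": {"rows": [{"rx":0,"ry":0,"rz":0,"tx":0,"ty":0,"tz":0.05,"hand":1},{"rx":0,"ry":0,"rz":0,"tx":0,"ty":0,"tz":0.1,"hand":1},{"rx":0,"ry":0,"rz":0,"tx":0,"ty":0,"tz":0.1,"hand":1}]}}

```text
time: 16.5
tcp_pos: [0.5086, 0.2607, 0.024]
eef_rot: [3.136, 0.183, -0.0]
force: [0.1, 1.9, -1.8]
width: 0.0139
grip_force: 30.0
```

>>> {"api": "drive_tool", "payload": {"rows": [{"rx":0,"ry":0,"rz":0,"tx":0,"ty":0,"tz":0.05,"hand":1},{"rx":0,"ry":0,"rz":0,"tx":0,"ty":0,"tz":0.05,"hand":1},{"rx":0,"ry":0,"rz":0,"tx":0,"ty":0,"tz":0.05,"hand":1}]}}

```text
time: 16.8
tcp_pos: [0.5087, 0.2607, 0.0237]
eef_rot: [-3.136, -0.183, -0.0]
force: [-1.4, -0.5, 1.2]
width: 0.0137
grip_force: 30.0
```

>>> {"api": "drive_tool", "payload": {"rows": [{"rx":0,"ry":0,"rz":0,"tx":0,"ty":0,"tz":0.05,"hand":1},{"rx":0,"ry":0,"rz":0,"tx":0,"ty":0,"tz":0.05,"hand":1},{"rx":0,"ry":0,"rz":0,"tx":0,"ty":0,"tz":0.05,"hand":1}]}}

```text
time: 17.1
tcp_pos: [0.5087, 0.2607, 0.0237]
eef_rot: [-3.136, -0.183, -0.0]
force: [-4.3, -1.0, 6.7]
width: 0.0139
grip_force: 30.0
```

The lid is on the tray floor. I release and retreat.

>>> {"api": "drive_tool", "payload": {"rows": [{"rx":0,"ry":0,"rz":0,"tx":0,"ty":0,"tz":-0.05,"hand":0.8},{"rx":0,"ry":0,"rz":0,"tx":0,"ty":0,"tz":-0.05,"hand":0.6},{"rx":0,"ry":0,"rz":0,"tx":0,"ty":0,"tz":-0.05,"hand":0.5},{"rx":0,"ry":0,"rz":0,"tx":0,"ty":0,"tz":-0.05,"hand":0.5},{"rx":0,"ry":0,"rz":0,"tx":0,"ty":0,"tz":-0.05,"hand":0.5},{"rx":0,"ry":0,"rz":0,"tx":0,"ty":0,"tz":-0.05,"hand":0.5}]}}

```text
time: 17.7
tcp_pos: [0.5086, 0.2607, 0.0235]
eef_rot: [3.136, 0.183, -0.0]
force: [-0.6, 0.4, -0.0]
width: 0.0459
grip_force: 0.0
```

>>> {"api": "drive_tool", "payload": {"rows": [{"rx":0,"ry":0,"rz":0,"tx":0,"ty":0,"tz":-1,"hand":0.5},{"rx":0,"ry":0,"rz":0,"tx":0,"ty":0,"tz":-4,"hand":0.5},{"rx":0,"ry":0,"rz":0,"tx":0,"ty":0,"tz":-8,"hand":0.5},{"rx":0,"ry":0,"rz":0,"tx":0,"ty":0,"tz":-12,"hand":0.5},{"rx":0,"ry":0,"rz":0,"tx":0,"ty":0,"tz":-14,"hand":0.5},{"rx":0,"ry":0,"rz":0,"tx":0,"ty":0,"tz":-14,"hand":0.5},{"rx":0,"ry":0,"rz":0,"tx":0,"ty":0,"tz":-14,"hand":0.5}]}}

```text
time: 18.4
tcp_pos: [0.5086, 0.2606, 0.1637]
eef_rot: [-3.136, -0.183, -0.001]
force: [-0.5, -0.0, -0.5]
width: 0.0463
grip_force: 0.0
```

Run:
```python
from h import *
for c in ['scene','side']:
    img,d,W=cloud(c); x,y,z=W[...,0],W[...,1],W[...,2]
    if c=='scene': save('end',img)
    m=(img.min(-1)>110)&(z>.011)&(z<.05)&(abs(x-.509)<.075)&(abs(y-.26)<.05)
    P=W[m]; k=abs(P[:,2]-.02)<.005; print(c,k.sum(),cv2.minAreaRect(P[k,:2].astype(np.float32)*1000),'handle z',P[P[:,2]>.04].mean(0) if (P[:,2]>.04).any() else 0)
    A=np.c_[P[:,:2]-[.509,.26],np.ones(len(P))]
    print(np.linalg.lstsq(A[k],P[k,2],rcond=None)[0])
```

```text
scene 135 ((519.80615234375, 259.4171142578125), (89.54066467285156, 131.29876708984375), 85.05791473388672) handle z [0.52218696 0.26766534 0.04664127]
[-0.00659323  0.02016068  0.02092775]
side 764 ((506.77227783203125, 267.6941223144531), (135.06219482421875, 97.3433837890625), 6.183129787445068) handle z [0.5094983  0.26029247 0.04470931]
[-0.00315691  0.00362839  0.01976334]
```

View pics/end.png

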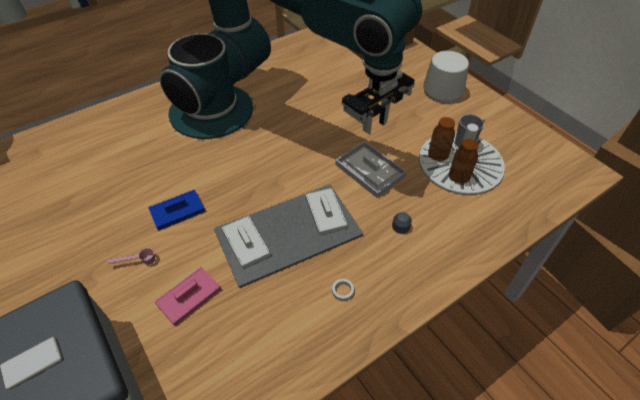

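The final view shows the lid level in the tray at (371,168), its top near 20 mm and its handle centred. The two flat lids are unmoved at (245,240) and (326,211), and the bystanders are in place.

```bash
python3 -c "
from h import *
print(r.finish_job())"
```

```text
the job is handed in; nothing more can be done
None
```

The middle lid was the warped one; I rocked it near end first, then far end, laid it centred and level on the tray floor, and handed the job in at about 18.5 s, though no verdict came back.

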